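# File a bit cassette beside its mate in a sprung rack

### The arm

A 6-joint arm with a two-finger parallel gripper is mounted at the origin on a cart in front of the work surface, level with it; the furniture and walls round the work are solid. World frame = base frame: x ahead of the robot, y to its left, z up, the work surface at z = 0. Lengths are in m, angles in rad, forces in N, time in s.
With the tool pointing down it reaches from about 0.25 to 0.775 m from the base axis. Payload 4 kg.
Tool frame: the origin (TCP) lies at the very end of the fingers, on their centre line; the grasp point (between the pads) lies 19 mm behind it; z points along the fingers, y is the line along which they close (so a half turn about z gives the same grasp; the last joint's range is limited). The gripper opens to 85 mm and grips with 20 to 120 N. Pads are 22 mm wide; open, the fingers measure 114 mm over their backs; the gripper's body (76 mm by 85 mm) begins 54 mm behind the grasp point. The pads swing forward as they close: fully open they stand 13 mm farther back than shut.
Start: joints at [0.997, 0.087, 1.371, -0, 1.684, -0.103], TCP at [0.249, 0.49, 0.231] pointing down, gripper open.
Joint ranges: [-3.1, 3.1], [-0.76, 2.03], [0.27, 2.55], [-1.08, 4.22], [0.17, 2.65], [-2.57, 2.57]. Speed limits (rad/s): [2.79, 2.79, 3.14, 3.14, 3.14, 3.14].

### API

Orientations are given as a 3x3 rotation matrix whose columns are the frame's x, y, z axes.
In Python, from workcell import bot, cams gives the robot as it stands. The module is installed in compiled form; this text tells all that it offers.
- The arm moves only by the tool arm_command, never from a script. Its argument "motion" is a list of rows, each an object of numbers: "x", "y", "z": the shift along the tool's x, y, z as a fraction of full scale; "rx", "ry", "rz": the turn, a rotation vector about the tool's x, y, z as a fraction of full scale; "grip": the closure, from -1 (fully open) to 1 (shut). A call has 1 to 10 rows; each row is the pose to reach, as a shift and turn from the pose commanded when the call began, along the tool's axes at that moment; what a row does not reach only later rows make up. Full scale, the value 1, is 100 cm for a shift and 90 degrees for a turn. A row lasts 1/10 s, in which the tool goes at most 50 mm and 8.59 degrees, less where a joint would pass 70% of its speed; a pose out of reach is approached as far as the arm can. A call with a number of a shift or a turn outside -1 to 1 is refused whole. A call with a gripper value outside its range is refused whole. The fingers move at their own pace and stop on an object; "force" is the grip in N (left out, the last holds). Time passes only in rows, so rows that repeat a pose let the fingers close. It gives the time, the measured TCP pose, the force, the opening and the grip force at its end, in the units of the state.
- bot.get_obs(): the state, without advancing time (a new reading comes with each control period).
- cams.read_camera(name): name is "scene" or "top" or "wrist"; returns a dict with "color" (384x512x3 uint8, blue, green, red), "mtx" (3x3 intrinsics, pixels), "position" and "attitude" of the camera in the world. Camera axes: x right, y down, z forward; pixel columns grow to the right and rows downward; lengths in m; the calibration is good to about 2 mm. A picture is of the moment at which its call begins. There is no depth.
- bot.hand_in(): hands the job in; it is judged then, once.
Trained networks look in the newest picture that a camera, given by its name, has taken for a name from the list of things; names that differ only in an ending like _2 or _b are one class to them, and where a whole thing is asked for, a point or a joint stands for the part that bears it (a point fixed in the world has none). Each returns a list of dicts, best first, with "score" (0 to 1); they miss things now and then, are a little off and sometimes report something else, mostly with a low value. They report only what shows in the picture. A call takes as long as a camera call. They do not tell look-alikes from the thing itself.
- cams.spot_in(camera, query): "position" ([x, y, z] in m, in the coordinates of the camera as it stood for that picture, good to about 4 mm: the middle of the surface that is visible of it).
- cams.landmark_of(camera, query): "position" ([x, y, z] in m, in the coordinates of the camera as it stood for that picture, good to about 4 mm: a listed point, or the origin of a listed thing).
The state is a dict: "time_s": time; "joint_pos": joint angles; "joint_velocities": joint speeds; "joint_torque": joint torques, N m; "ee_pos": TCP position; "tcp_rot": TCP orientation; "wrist_force": force on the tool from outside, world axes, zero at the start; "wrist_torque": the same for the moment, N m; "finger_gap": opening from 0.0 (shut) to 1.0 (fully open); "finger_force": force on a finger pad.
Only numpy, scipy, OpenCV 4.12 (cv2) and the standard library are available. Lean on these libraries where they do the work, as an engineer would, in place of code of your own. Each camera call takes 0.05 s, during which the arm holds its last target. There are 200 camera calls.

### The job

The red-capped cassette standing alone on the bench belongs in the sprung rack directly to the right (as the robot looks at it) of the red-capped cassette that is already there. Slide the row apart inside the rack to make a gap at that spot, then press the cassette down into the gap until it stands fully home on the rack floor with the others, upright and let go. Do not lift any cassette of the row out, do not bear down on the rack once it is home, and leave the other things on the bench where they are.

Things in the scene. Friction and masses are not known exactly. Their poses are not given: they have to be found in the camera images.
- rack: Fixed wooden rack 68 mm deep (x, away from the robot), 206 mm long (y, to the left), cassettes side by side along y. Origin on the bench, midway between the rigid left cheek's inner face (y = +71 mm) and the relaxed follower's face (y = -71 mm). Floor 10 mm above the bench; front and back lips 24 mm high, 56 mm apart inside; cheeks and follower 50 mm deep, 100 mm high; right end y = -124 mm
- follower (a joint): Aluminium plate at the right end of the row that slides along the rack's -y: 0 relaxed, up to 0.024 m pushed back; springs push it left with about 3.6 N at 0, 3 N more per 10 mm, and it is damped, returning slowly. Four cassettes leave 22 mm free in the 142 mm row, so a fifth fits only with the follower pushed back about 8 mm
- mate: Red-capped cassette in the row, never at its right end: 50 mm deep (x, away from the robot), 30 mm thick (y), 100 mm tall, about 150 g; grey, red cap and labels; origin at the centre of its underside. On both broad (y) faces the lowest 24 mm taper evenly to a foot 16 mm thick, and the top 8 mm is chamfered by 4 mm. Grip the black rubber pads on its x faces, 51 to 91 mm up, 52 mm across
- case_blue: Cassette in the row, same shape: 50 mm deep (x, away from the robot), 30 mm thick (y), 100 mm tall, about 150 g; grey, blue cap and labels; origin at the centre of its underside
- case_yellow: Cassette in the row, same shape: 50 mm deep (x, away from the robot), 30 mm thick (y), 100 mm tall, about 150 g; grey, yellow cap and labels; origin at the centre of its underside
- case_green: Cassette in the row, same shape: 50 mm deep (x, away from the robot), 30 mm thick (y), 100 mm tall, about 150 g; grey, green cap and labels; origin at the centre of its underside
- loose_case: The red-capped cassette to be filed, standing upright on its narrow foot alone on the bench to the right of the rack, same shape as the one in the row: 50 mm deep (x, away from the robot), 30 mm thick (y), 100 mm tall, about 150 g; grey, red cap and labels; origin at the centre of its underside
- wax_tin: Bystander: round tin with green lid, 74 mm across, 36 mm high, origin under its centre
- tape_measure: Bystander: yellow tape measure, 36x80x66 mm, origin under its centre
- screwdriver: Bystander: red-handled screwdriver lying, 28x210x27 mm, origin under its centre
- bit_box: Bystander: flat blue box, 80x152x31 mm, origin under its centre
Mind the look-alikes: they are no part of the job. What is shaped like the mate but white is not meant.

How it is judged:
At the end, for the whole second after the job is handed in: All five cassettes stand released and at rest on the rack floor (underside within 3.5 mm of it), within 4 degrees of upright, between the rack's ends and within 6 mm of its centre line; the filed cassette is next to its red mate on the right, centres 26 to 34 mm apart along the row (z of mate in the frame of rack between 0.007 and 0.0135 m and angle between each of mate, case_blue, case_yellow, case_green, loose_case's own z axis and vertical below 0.07 rad and x of mate in the frame of rack between -0.006 and 0.006 m and y of mate in the frame of rack between -0.085 and 0.062 m and linear speed of each of mate, case_blue, case_yellow, case_green, loose_case below 0.02 m/s and z of case_blue in the frame of rack between 0.007 and 0.0135 m and x of case_blue in the frame of rack between -0.006 and 0.006 m and y of case_blue in the frame of rack between -0.085 and 0.062 m and z of case_yellow in the frame of rack between 0.007 and 0.0135 m and x of case_yellow in the frame of rack between -0.006 and 0.006 m and y of case_yellow in the frame of rack between -0.085 and 0.062 m and z of case_green in the frame of rack between 0.007 and 0.0135 m and x of case_green in the frame of rack between -0.006 and 0.006 m and y of case_green in the frame of rack between -0.085 and 0.062 m and z of loose_case in the frame of rack between 0.007 and 0.0135 m and x of loose_case in the frame of rack between -0.006 and 0.006 m and y of loose_case in the frame of rack between -0.085 and 0.062 m and y of loose_case in the frame of mate between -0.034 and -0.026 m); the robot touches nothing.
It fails at once if a cassette of the row is lifted out (more than 20 mm off the rack floor) (z of any of mate, case_blue, case_yellow, case_green in the frame of rack above 0.03 m).
It fails at once if a cassette of the row is tipped over (more than 30 degrees) (angle between any of mate, case_blue, case_yellow, case_green's own z axis and vertical above 0.52 rad).
It fails at once if the cassette is pressed on the rack with more than 60 N (contact force between loose_case and rack above 60 N).
It fails at once if a bystander is moved by more than 30 mm (distance of any of wax_tin, tape_measure, screwdriver, bit_box from where it was at the start of the episode above 0.03 m).
It also fails if it takes over 66 s, if anything falls off the work surface, if the arm or the gripper's body presses on something with over 40 N, if the wrist force passes 120 N, or if a joint passes its speed limit or range.

## Working session

There is one attempt and no reset: what is moved stays moved. The work goes in short steps, Python scripts to look and compute and a tool call to move; the robot and the scene stay as the last step left them, time stands still between calls to the robot, and variables do not carry over. Pictures are saved under pics/ and viewed, at most 10 in all, crops included, and the job is handed in when it is done.

Besides the shell and the picture viewer there is one more tool, called after ">>>" as a command line: name --argument value ..., lists and objects as JSON in quotes. arm_command: Moves the arm, as the interface text tells. Its arguments: {"type":"object","properties":{"motion":{"type":"array"},"force":{"type":"number"}},"required":["motion"]}

```bash
mkdir -p pics; cat > h.py <<'E'
import numpy as np, cv2
from workcell import bot, cams
def shot(n,fn=None):
    r=cams.read_camera(n)
    if fn: cv2.imwrite('pics/'+fn,r['color'])
    return r
def w(r,p):
    A=np.array(r['attitude']); return A@np.array(p)+np.array(r['position'])
def ray(r,u,v,z):
    d=np.array(r['attitude'])@np.linalg.inv(r['mtx'])@np.array([u,v,1.]); c=np.array(r['position'])
    return c+d*(z-c[2])/d[2]
def proj(r,P):
    q=np.array(r['mtx'])@(np.array(r['attitude']).T@(np.array(P)-np.array(r['position']))); return q[:2]/q[2]
E
python3 - <<'E'
from h import *
np.set_printoptions(precision=4,suppress=True)
ims=[]
for c in ['scene','top']:
    r=shot(c); ims.append(r['color'])
    print(c,np.array(r['position']),np.array(r['attitude']).tolist() if c=='top' else '')
    for n in ['rack','mate','case_blue','case_yellow','case_green','loose_case','wax_tin','tape_measure','screwdriver','bit_box']:
        for d in cams.landmark_of(c,n)[:3]:
            p=w(r,d['position']); print(n,round(d['score'],2),p,proj(r,p).round())
cv2.imwrite('pics/s1.png',ims[0]);cv2.imwrite('pics/t1.png',ims[1])
o=bot.get_obs();print(o['time_s'],o['ee_pos'],o['tcp_rot'],o['finger_gap'])
E
```

```text
scene [ 0.0076 -0.5918  0.538 ] 
rack 0.92 [ 0.5533  0.1196 -0.0052] [239. 186.]
mate 0.7 [0.5635 0.1676 0.0059] [233. 175.]
mate 0.63 [ 0.6147  0.2733 -0.0002] [226. 160.]
case_blue 0.66 [0.5499 0.0695 0.0118] [249. 188.]
case_yellow 0.82 [0.5543 0.139  0.0076] [236. 179.]
case_green 0.58 [0.5566 0.103  0.0098] [244. 183.]
case_green 0.5 [0.5486 0.0674 0.0085] [249. 190.]
loose_case 0.64 [ 0.465  -0.2281 -0.0012] [303. 262.]
wax_tin 0.85 [ 0.4303  0.3268 -0.0031] [169. 170.]
tape_measure 0.78 [ 0.6537 -0.2161 -0.0023] [352. 228.]
tape_measure 0.48 [0.5546 0.1042 0.0081] [243. 184.]
screwdriver 0.68 [ 0.4311  0.3238 -0.0017] [170. 170.]
screwdriver 0.55 [ 0.7292 -0.0695 -0.0003] [327. 192.]
bit_box 0.91 [ 0.3087 -0.2417 -0.0022] [252. 301.]
top [0.4437 0.0037 0.9357] [[-0.029179704455658793, -0.9959866230749436, 0.0846120056708904], [-0.9992986044041684, 0.027079418325018575, -0.025865118191493446], [0.023470067826098964, -0.08530739568729682, -0.9960782118675668]]
rack 0.77 [0.5561 0.1214 0.0003] [203. 180.]
mate 0.93 [0.6071 0.2734 0.002 ] [145. 162.]
mate 0.75 [ 0.676   0.1007 -0.0038] [210. 136.]
mate 0.56 [0.5599 0.1707 0.0124] [183. 178.]
case_blue 0.62 [0.5502 0.0683 0.0116] [223. 181.]
case_yellow 0.58 [0.5566 0.1356 0.0071] [197. 180.]
case_green 0.61 [0.553  0.1062 0.0079] [208. 181.]
case_green 0.28 [ 0.7254 -0.0688 -0.0012] [272. 116.]
loose_case 0.81 [ 0.4651 -0.2268  0.0003] [335. 210.]
wax_tin 0.73 [ 0.4303  0.3255 -0.0011] [125. 230.]
wax_tin 0.48 [ 0.6568 -0.2149 -0.0029] [327. 140.]
tape_measure 0.69 [ 0.655  -0.2171 -0.0046] [328. 141.]
tape_measure 0.18 [0.5549 0.1398 0.0057] [196. 180.]
screwdriver 0.84 [ 0.7257 -0.0706  0.0008] [273. 116.]
bit_box 0.89 [ 0.3105 -0.2447  0.0019] [345. 269.]
1.1 [0.2495 0.4902 0.2313] [[-0.8912  0.4536  0.    ]
 [ 0.4536  0.8912  0.0001]
 [ 0.      0.0001 -1.    ]] 1.002432832059576
```

View pics/s1.png

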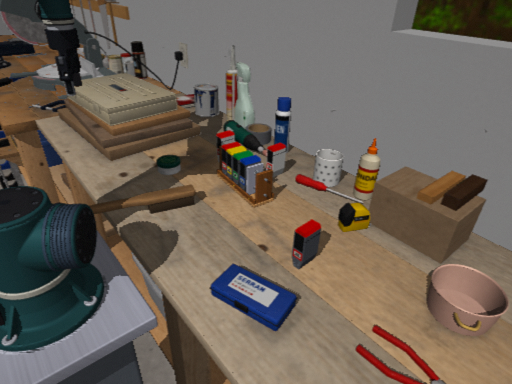

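View pics/t1.png

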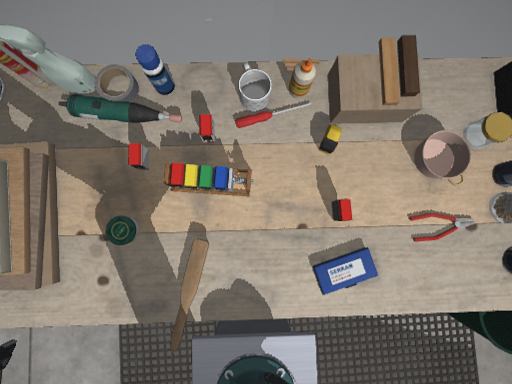

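The row runs red, yellow, green, blue from left to right. In the top view it sits at about (178–235, 178) px, and the loose case is at (343, 210). White decoys stand at (138, 155) and (206, 127). The gap has to go between red and yellow, so I'll look at the rack from above with the wrist camera.

>>> arm_command --motion '[{"x": -0.441,"y": -0.19,"rz": 0.767,"grip": -1},{"x": -0.441,"y": -0.19,"rz": 0.767,"grip": -1},{"x": -0.441,"y": -0.19,"rz": 0.767,"grip": -1},{"x": -0.441,"y": -0.19,"rz": 0.767,"grip": -1},{"x": -0.441,"y": -0.19,"rz": 0.767,"grip": -1},{"x": -0.441,"y": -0.19,"rz": 0.767,"grip": -1},{"x": -0.441,"y": -0.19,"rz": 0.767,"grip": -1},{"x": -0.441,"y": -0.19,"rz": 0.767,"grip": -1},{"x": -0.441,"y": -0.19,"rz": 0.767,"grip": -1},{"x": -0.441,"y": -0.19,"rz": 0.767,"grip": -1}]'

```text
$.motion[0]: bad value
```

```bash
cat > m.py <<'E'
from h import *
import sys
np.set_printoptions(precision=4,suppress=True)
def meas(fn,names,cam='wrist'):
    r=shot(cam,fn); print('cam',np.array(r['position']),np.array(r['attitude']).round(3).tolist())
    hsv=cv2.cvtColor(r['color'],cv2.COLOR_BGR2HSV)
    for n,(lo,hi) in dict(red=(-6,6),yellow=(22,33),green=(48,75),blue=(100,125)).items():
        h=hsv[...,0].astype(int); h=np.where(h>150,h-180,h)
        m=((h>=lo)&(h<=hi)&(hsv[...,1]>140)&(hsv[...,2]>60)).astype(np.uint8)
        k,l,s,c=cv2.connectedComponentsWithStats(m)
        for i in range(1,k):
            if s[i,4]>150:
                pts=np.argwhere(l==i)[:,::-1].astype(np.float32); rc=cv2.minAreaRect(pts)
                b=np.array([ray(r,*q,0.11)[:2] for q in cv2.boxPoints(rc)]) 
                print(n,s[i,4],np.array(rc[0]).round(1),np.array(rc[1]).round(1),'z.11 centre',b.mean(0),'corners',b.round(4).tolist())
    for n in names:
        for d in cams.landmark_of(cam,n)[:2]:
            p=w(r,d['position']); print(n,round(d['score'],2),p,proj(r,p).round())
    o=bot.get_obs();print(o['time_s'],o['ee_pos'],np.array(o['tcp_rot']).tolist(),o['finger_gap'],o['wrist_force'])
    return r
E
python3 -c "
from m import *
meas('w1.png',['rack','mate','case_yellow','case_green','case_blue'])"
```

```text
cam [0.1815 0.5234 0.3738] [[0.453, 0.852, 0.263], [0.892, -0.432, -0.135], [-0.001, 0.296, -0.955]]
1.4 [0.2495 0.4902 0.2313] [[-0.8912133594595384, 0.4535843312309278, 4.8812248733466074e-05], [0.4535843337647237, 0.8912133562921476, 7.569476364221183e-05], [-9.168169277592687e-06, 8.960065592038862e-05, -0.9999999959438335]] 0.999009705823641 [0.5152 0.1947 0.2108]
```

View pics/w1.png

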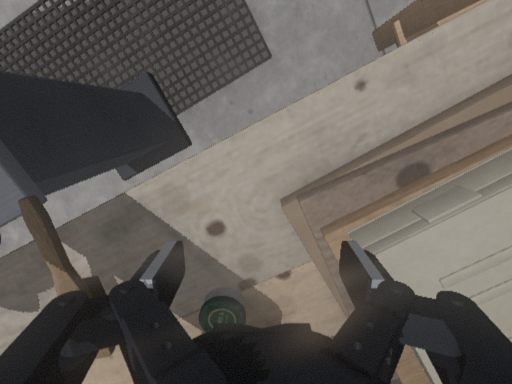

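The picture shows only the bench, with the wax tin at (222, 312). The move was refused, probably because every field is needed.

>>> arm_command --motion '[{"x": -0.441,"y": -0.19,"z": 0,"rx": 0,"ry": 0,"rz": 0.767,"grip": -1},{"x": -0.441,"y": -0.19,"z": 0,"rx": 0,"ry": 0,"rz": 0.767,"grip": -1},{"x": -0.441,"y": -0.19,"z": 0,"rx": 0,"ry": 0,"rz": 0.767,"grip": -1},{"x": -0.441,"y": -0.19,"z": 0,"rx": 0,"ry": 0,"rz": 0.767,"grip": -1},{"x": -0.441,"y": -0.19,"z": 0,"rx": 0,"ry": 0,"rz": 0.767,"grip": -1},{"x": -0.441,"y": -0.19,"z": 0,"rx": 0,"ry": 0,"rz": 0.767,"grip": -1},{"x": -0.441,"y": -0.19,"z": 0,"rx": 0,"ry": 0,"rz": 0.767,"grip": -1},{"x": -0.441,"y": -0.19,"z": 0,"rx": 0,"ry": 0,"rz": 0.767,"grip": -1},{"x": -0.441,"y": -0.19,"z": 0,"rx": 0,"ry": 0,"rz": 0.767,"grip": -1},{"x": -0.441,"y": -0.19,"z": 0,"rx": 0,"ry": 0,"rz": 0.767,"grip": -1}]'

```text
time_s: 2.4
ee_pos: [0.5581, 0.1176, 0.2311]
tcp_rot: [[0.108, 0.994, 0.0], [0.994, -0.108, -0.001], [-0.001, 0.001, -1.0]]
wrist_force: [0.6, -0.2, -0.5]
finger_gap: 0.997
finger_force: 0.0
```

```bash
python3 -c "
from m import *
meas('w2.png',['rack','mate','case_yellow','case_green','case_blue'])"
```

```text
cam [0.5656 0.1918 0.3735] [[0.994, -0.102, -0.032], [-0.107, -0.949, -0.297], [-0.0, 0.298, -0.954]]
red 1759 [304.6  15.1] [33.3 57.2] z.11 centre [0.6105 0.2649] corners [[0.5859, 0.2781], [0.634, 0.2767], [0.6359, 0.2518], [0.5863, 0.2531]]
red 1435 [262. 136.] [50. 30.] z.11 centre [0.5634 0.1676] corners [[0.5373, 0.156], [0.5411, 0.1843], [0.5887, 0.1793], [0.5864, 0.1507]]
red 1080 [376.1 185.5] [22.5 49.9] z.11 centre [0.6747 0.1054] corners [[0.6482, 0.1172], [0.698, 0.1179], [0.7019, 0.0937], [0.6507, 0.0928]]
red 632 [376.  242.2] [51.1 17. ] z.11 centre [0.6762 0.0393] corners [[0.6595, 0.0689], [0.6769, 0.0722], [0.6934, 0.01], [0.675, 0.0061]]
blue 222 [270.5 232.5] [25. 15.] z.11 centre [0.5616 0.0643] corners [[0.5471, 0.0568], [0.5491, 0.0746], [0.5759, 0.0718], [0.5744, 0.0539]]
blue 159 [119.5 368. ] [23.9 15.3] z.11 centre [ 0.3468 -0.1084] corners [[0.3327, -0.0968], [0.3528, -0.0847], [0.3612, -0.1196], [0.3406, -0.1324]]
mate 0.89 [0.5625 0.1727 0.0116] [261. 125.]
mate 0.67 [ 0.6125  0.2729 -0.0022] [292.  38.]
case_yellow 0.97 [0.5551 0.1371 0.0105] [258. 153.]
case_green 0.84 [0.5489 0.1007 0.0068] [257. 178.]
case_blue 0.83 [0.5519 0.068  0.0078] [261. 200.]
2.7 [0.5558 0.1217 0.2314] [[0.10350065123636559, 0.9946293726692331, -0.0001619174362022275], [0.9946292294435131, -0.10350054229549553, 0.0005776514015182855], [0.0005577905086596081, -0.00022083511104803297, -0.9999998200507848]] 0.9973199024122819 [-0.6475  0.835   0.3072]
```

View pics/w2.png

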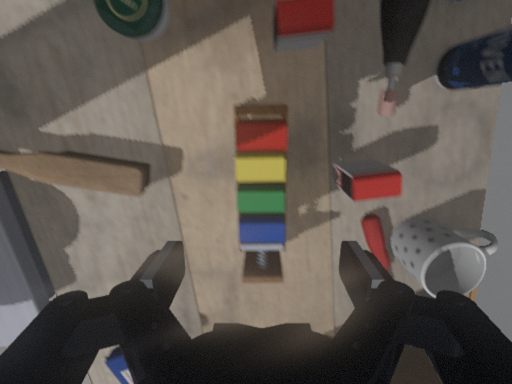

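The row is in view: left cheek at (262, 112), red (262, 136), yellow (260, 168), green (261, 198), blue (262, 230), follower near (262, 246). I'll rectify the picture on the plane of the caps to measure yaw and gaps.

```bash
cat >> h.py <<'E'
def rect(img,r,z,c,yaw,hx,hy,s):
    # rectified: rows = rack -y downwards, cols = rack x ; s px per m
    X=np.array([np.cos(yaw),np.sin(yaw)]);Y=np.array([-X[1],X[0]])
    src=[];dst=[]
    for a,b in [(-hx,hy),(hx,hy),(hx,-hy),(-hx,-hy)]:
        P=np.r_[np.array(c)+a*X+b*Y,z]; src.append(proj(r,P)); dst.append([(a+hx)*s,(hy-b)*s])
    H=cv2.getPerspectiveTransform(np.float32(src),np.float32(dst))
    return cv2.warpPerspective(img,H,(int(2*hx*s),int(2*hy*s)),flags=cv2.INTER_CUBIC)
E
python3 - <<'E'
from h import *
r=shot('wrist'); yaw=-0.1045
a=rect(r['color'],r,0.11,(0.556,0.12),yaw,0.06,0.13,2200)
b=rect(r['color'],r,0.10,(0.556,0.12),yaw,0.06,0.13,2200)
im=np.hstack([a,b])
for k in range(0,572,22): cv2.line(im,(0,k),(8 if k%110 else 20,k),(255,255,255),1); 
for k in range(0,264,22): cv2.line(im,(k,0),(k,8),(255,255,255),1); 
cv2.imwrite('pics/r1.png',im); print(im.shape)
E
```

```text
(572, 528, 3)
```

View pics/r1.png

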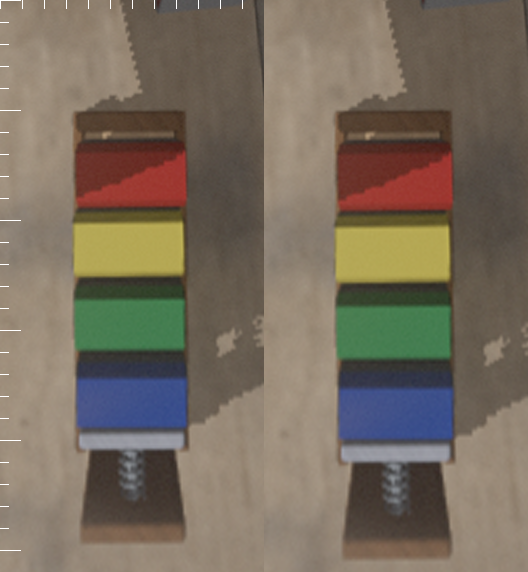

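Rectified at 2.2 px/mm. The flat-top left edges (rows 150, 220, 297, 377) put the cassettes at about +52, +20, −15 and −51 mm in the rack. The yaw matches the tool, and the free lengths add up to about 22 mm as they should. I'll grip yellow next.

>>> arm_command --motion '[{"x": 0.017,"y": 0,"z": 0.05,"rx": 0,"ry": 0,"rz": 0,"grip": -1},{"x": 0.017,"y": 0,"z": 0.1,"rx": 0,"ry": 0,"rz": 0,"grip": -1},{"x": 0.017,"y": 0,"z": 0.14,"rx": 0,"ry": 0,"rz": 0,"grip": -1},{"x": 0.017,"y": 0,"z": 0.173,"rx": 0,"ry": 0,"rz": 0,"grip": -1},{"x": 0.017,"y": 0,"z": 0.173,"rx": 0,"ry": 0,"rz": 0,"grip": -1},{"x": 0.017,"y": 0,"z": 0.173,"rx": 0,"ry": 0,"rz": 0,"grip": 1},{"x": 0.017,"y": 0,"z": 0.173,"rx": 0,"ry": 0,"rz": 0,"grip": 1},{"x": 0.017,"y": 0,"z": 0.173,"rx": 0,"ry": 0,"rz": 0,"grip": 1},{"x": 0.017,"y": 0,"z": 0.173,"rx": 0,"ry": 0,"rz": 0,"grip": 1},{"x": 0.017,"y": 0,"z": 0.173,"rx": 0,"ry": 0,"rz": 0,"grip": 1}]' --force 30

```text
time_s: 3.75
ee_pos: [0.5602, 0.1384, 0.0619]
tcp_rot: [[0.105, 0.994, 0.006], [0.995, -0.105, 0.002], [0.002, 0.006, -1.0]]
wrist_force: [0.6, 1.5, 5.4]
finger_gap: 0.604
finger_force: 34.1
```

>>> arm_command --motion '[{"x": -0.004,"y": 0,"z": 0,"rx": 0,"ry": 0,"rz": 0,"grip": 1},{"x": -0.008,"y": 0,"z": 0,"rx": 0,"ry": 0,"rz": 0,"grip": 1},{"x": -0.012,"y": 0,"z": 0,"rx": 0,"ry": 0,"rz": 0,"grip": 1},{"x": -0.016,"y": 0,"z": 0,"rx": 0,"ry": 0,"rz": 0,"grip": 1},{"x": -0.019,"y": 0,"z": 0,"rx": 0,"ry": 0,"rz": 0,"grip": 1},{"x": -0.02,"y": 0,"z": 0,"rx": 0,"ry": 0,"rz": 0,"grip": 1},{"x": -0.02,"y": 0,"z": 0,"rx": 0,"ry": 0,"rz": 0,"grip": 1},{"x": -0.02,"y": 0,"z": 0,"rx": 0,"ry": 0,"rz": 0,"grip": 1}]'

```text
time_s: 4.55
ee_pos: [0.5585, 0.121, 0.062]
tcp_rot: [[0.104, 0.995, 0.008], [0.995, -0.104, 0.006], [0.007, 0.007, -1.0]]
wrist_force: [1.1, 6.7, 5.3]
finger_gap: 0.607
finger_force: 34.1
```

>>> arm_command --motion '[{"x": 0,"y": 0,"z": 0,"rx": 0,"ry": 0,"rz": 0,"grip": -1},{"x": 0,"y": 0,"z": 0,"rx": 0,"ry": 0,"rz": 0,"grip": -1},{"x": 0,"y": 0,"z": 0,"rx": 0,"ry": 0,"rz": 0,"grip": -1},{"x": 0.026,"y": 0,"z": 0,"rx": 0,"ry": 0,"rz": 0,"grip": -1},{"x": 0.052,"y": 0,"z": 0,"rx": 0,"ry": 0,"rz": 0,"grip": -1},{"x": 0.052,"y": 0,"z": 0,"rx": 0,"ry": 0,"rz": 0,"grip": -1},{"x": 0.052,"y": 0,"z": 0,"rx": 0,"ry": 0,"rz": 0,"grip": 1},{"x": 0.052,"y": 0,"z": 0,"rx": 0,"ry": 0,"rz": 0,"grip": 1},{"x": 0.052,"y": 0,"z": 0,"rx": 0,"ry": 0,"rz": 0,"grip": 1},{"x": 0.052,"y": 0,"z": 0,"rx": 0,"ry": 0,"rz": 0,"grip": 1}]'

```text
time_s: 5.55
ee_pos: [0.5615, 0.1686, 0.0583]
tcp_rot: [[0.106, 0.994, -0.0], [0.994, -0.106, -0.0], [-0.0, -0.0, -1.0]]
wrist_force: [0.6, -0.8, -0.4]
finger_gap: 0.603
finger_force: 32.3
```

>>> arm_command --motion '[{"x": 0.002,"y": 0,"z": 0,"rx": 0,"ry": 0,"rz": 0,"grip": 1},{"x": 0.004,"y": 0,"z": 0,"rx": 0,"ry": 0,"rz": 0,"grip": 1},{"x": 0.006,"y": 0,"z": 0,"rx": 0,"ry": 0,"rz": 0,"grip": 1},{"x": 0.006,"y": 0,"z": 0,"rx": 0,"ry": 0,"rz": 0,"grip": 1},{"x": 0.006,"y": 0,"z": 0,"rx": 0,"ry": 0,"rz": 0,"grip": 1}]'

```text
time_s: 6.05
ee_pos: [0.5619, 0.1735, 0.0583]
tcp_rot: [[0.105, 0.994, -0.001], [0.994, -0.105, -0.004], [-0.004, -0.001, -1.0]]
wrist_force: [-0.4, -6.8, 1.5]
finger_gap: 0.602
finger_force: 32.3
```

>>> arm_command --motion '[{"x": 0,"y": 0,"z": 0,"rx": 0,"ry": 0,"rz": 0,"grip": -1},{"x": 0,"y": 0,"z": 0,"rx": 0,"ry": 0,"rz": 0,"grip": -1},{"x": 0,"y": 0,"z": 0,"rx": 0,"ry": 0,"rz": 0,"grip": -1},{"x": 0,"y": 0,"z": -0.05,"rx": 0,"ry": 0,"rz": 0,"grip": -1},{"x": 0,"y": 0,"z": -0.1,"rx": 0,"ry": 0,"rz": 0,"grip": -1},{"x": -0.025,"y": 0,"z": -0.15,"rx": 0,"ry": 0,"rz": 0,"grip": -1},{"x": -0.05,"y": 0,"z": -0.175,"rx": 0,"ry": 0,"rz": 0,"grip": -1},{"x": -0.05,"y": 0,"z": -0.175,"rx": 0,"ry": 0,"rz": 0,"grip": -1},{"x": -0.05,"y": 0,"z": -0.175,"rx": 0,"ry": 0,"rz": 0,"grip": -1}]'

```text
time_s: 6.95
ee_pos: [0.5572, 0.1258, 0.2343]
tcp_rot: [[0.105, 0.994, 0.002], [0.994, -0.105, 0.001], [0.001, 0.002, -1.0]]
wrist_force: [-0.3, 0.0, -0.4]
finger_gap: 1.003
finger_force: 0.0
```

```bash
python3 - <<'E'
from m import *
r=meas('w3.png',['mate','case_yellow'])
im=rect(r['color'],r,0.11,(0.556,0.118),-0.1045,0.06,0.13,2200)
for k in range(0,572,22): cv2.line(im,(0,k),(8 if k%110 else 20,k),(255,255,255),1); 
cv2.imwrite('pics/r2.png',im)
E
```

```text
cam [0.5643 0.1998 0.3769] [[0.995, -0.1, -0.029], [-0.104, -0.95, -0.295], [0.002, 0.296, -0.955]]
red 1908 [303.9  24.5] [34.9 56.2] z.11 centre [0.6091 0.2675] corners [[0.584, 0.2812], [0.6323, 0.2808], [0.635, 0.2539], [0.5851, 0.2542]]
red 1413 [261.  136.8] [29.5 50.3] z.11 centre [0.5615 0.1751] corners [[0.5383, 0.1914], [0.587, 0.1873], [0.5854, 0.1588], [0.5352, 0.163]]
red 1130 [373.5 190.3] [23.8 49. ] z.11 centre [0.673  0.1082] corners [[0.6462, 0.1208], [0.6962, 0.1218], [0.7004, 0.0956], [0.649, 0.0944]]
red 552 [372.6 243.2] [45.4 17.5] z.11 centre [0.6733 0.0455] corners [[0.6576, 0.0721], [0.6758, 0.0752], [0.6896, 0.0191], [0.6704, 0.0156]]
blue 376 [263.5 239. ] [16. 37.] z.11 centre [0.5526 0.0642] corners [[0.5334, 0.0761], [0.5739, 0.0718], [0.5723, 0.0522], [0.531, 0.0566]]
blue 155 [119.4 368. ] [21.7 15.6] z.11 centre [ 0.3447 -0.1031] corners [[0.3295, -0.095], [0.3497, -0.0805], [0.36, -0.1108], [0.3394, -0.126]]
mate 0.82 [0.5615 0.1758 0.0132] [261. 130.]
mate 0.81 [0.6801 0.0994 0.0041] [349. 175.]
case_yellow 0.64 [0.5594 0.1255 0.0111] [263. 166.]
7.1 [0.5559 0.1264 0.2308] [[0.10371709419600533, 0.9945977277959924, -0.0042572566972024625], [0.9946067537602546, -0.10371790824971594, 2.9711812967602072e-05], [-0.00041200245784965686, -0.004237377886432924, -0.9999909374002458]] 0.9982694307489821 [-0.0993  0.6075  0.6812]
```

View pics/r2.png

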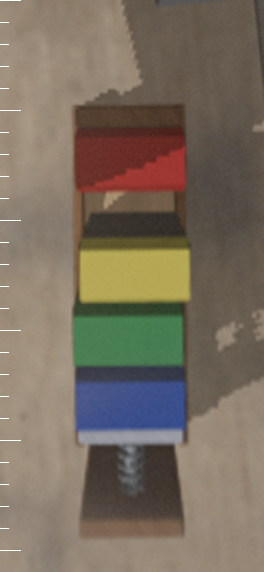

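The gap is open, rows 190–238 between red and yellow. Its centre is at about +30 mm in the rack, and the row is against the follower. Next I'll look at the loose case from above.

>>> arm_command --motion '[{"x": -0.05,"y": -0.009,"z": 0,"rx": 0,"ry": 0,"rz": 0,"grip": -1},{"x": -0.1,"y": -0.018,"z": 0,"rx": 0,"ry": 0,"rz": 0,"grip": -1},{"x": -0.324,"y": -0.058,"z": 0,"rx": 0,"ry": 0,"rz": 0,"grip": -1},{"x": -0.324,"y": -0.058,"z": 0,"rx": 0,"ry": 0,"rz": 0,"grip": -1},{"x": -0.324,"y": -0.058,"z": 0,"rx": 0,"ry": 0,"rz": 0,"grip": -1},{"x": -0.324,"y": -0.058,"z": 0,"rx": 0,"ry": 0,"rz": 0,"grip": -1},{"x": -0.324,"y": -0.058,"z": 0,"rx": 0,"ry": 0,"rz": 0,"grip": -1},{"x": -0.324,"y": -0.058,"z": 0,"rx": 0,"ry": 0,"rz": 0,"grip": -1},{"x": -0.324,"y": -0.058,"z": 0,"rx": 0,"ry": 0,"rz": 0,"grip": -1},{"x": -0.324,"y": -0.058,"z": 0,"rx": 0,"ry": 0,"rz": 0,"grip": -1}]'

```text
time_s: 8.1
ee_pos: [0.4655, -0.189, 0.2322]
tcp_rot: [[0.103, 0.995, -0.001], [0.995, -0.103, 0.002], [0.001, -0.002, -1.0]]
wrist_force: [-1.2, 0.5, -0.3]
finger_gap: 1.0
finger_force: 0.0
```

```bash
python3 - <<'E'
from m import *
r=meas('w4.png',['loose_case'])
im=rect(r['color'],r,0.10,(0.465,-0.227),0,0.06,0.1,3000)
for k in range(0,600,30): cv2.line(im,(0,k),(8 if k%300 else 20,k),(255,255,255),1); 
cv2.imwrite('pics/r3.png',im)
E
```

```text
cam [ 0.4729 -0.1151  0.3748] [[0.995, -0.096, -0.032], [-0.102, -0.95, -0.294], [-0.002, 0.296, -0.955]]
red 1043 [464.3  22. ] [47.8 27.4] z.11 centre [ 0.6548 -0.0603] corners [[0.6387, -0.0418], [0.6613, -0.0417], [0.6713, -0.0786], [0.6477, -0.0789]]
red 924 [265.2 214.8] [23.3 44.4] z.11 centre [ 0.4653 -0.2213] corners [[0.4414, -0.2091], [0.4882, -0.2068], [0.4898, -0.2334], [0.4417, -0.236]]
yellow 240 [424.8 183.3] [24.3 24.7] z.11 centre [ 0.632  -0.2032] corners [[0.6167, -0.2099], [0.623, -0.1858], [0.647, -0.1962], [0.6413, -0.2209]]
loose_case 0.69 [ 0.4653 -0.23   -0.0011] [265. 192.]
loose_case 0.61 [ 0.31   -0.2429 -0.0022] [164. 210.]
8.2 [ 0.4657 -0.1889  0.2328] [[0.10218478757049167, 0.9947652348053373, -0.0006299300403095027], [0.9947651161453378, -0.10218422798072185, 0.0008644375837789554], [0.0007955435411515446, -0.0007149648005783112, -0.9999994279677403]] 1.0004399758096088 [ 0.6203 -0.0007 -0.3414]
```

View pics/r3.png

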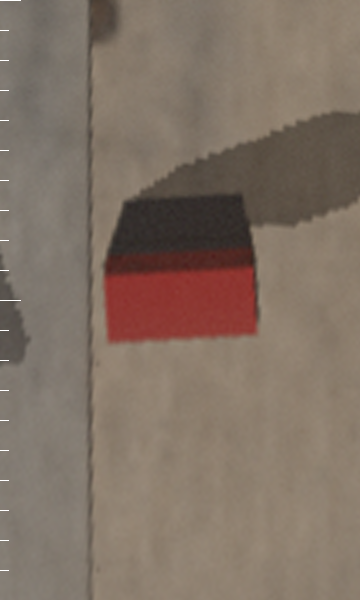

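The loose case's flat top is at rows 267–338, cols 106–257, 151 px for 50 mm, which checks. Its centre is at about (0.4655, −0.2277) with yaw +0.05. I'll grip it.

>>> arm_command --motion '[{"x": -0.0385,"y": 0.004,"z": 0.02,"rx": 0,"ry": 0,"rz": -0.099,"grip": -1},{"x": -0.0385,"y": 0.004,"z": 0.07,"rx": 0,"ry": 0,"rz": -0.099,"grip": -1},{"x": -0.0385,"y": 0.004,"z": 0.12,"rx": 0,"ry": 0,"rz": -0.099,"grip": -1},{"x": -0.0385,"y": 0.004,"z": 0.16,"rx": 0,"ry": 0,"rz": -0.099,"grip": -1},{"x": -0.0385,"y": 0.004,"z": 0.182,"rx": 0,"ry": 0,"rz": -0.099,"grip": -1},{"x": -0.0385,"y": 0.004,"z": 0.182,"rx": 0,"ry": 0,"rz": -0.099,"grip": -1},{"x": -0.0385,"y": 0.004,"z": 0.182,"rx": 0,"ry": 0,"rz": -0.099,"grip": 1},{"x": -0.0385,"y": 0.004,"z": 0.182,"rx": 0,"ry": 0,"rz": -0.099,"grip": 1},{"x": -0.0385,"y": 0.004,"z": 0.182,"rx": 0,"ry": 0,"rz": -0.099,"grip": 1},{"x": -0.0385,"y": 0.004,"z": 0.182,"rx": 0,"ry": 0,"rz": -0.099,"grip": 1}]' --force 60

```text
time_s: 9.2
ee_pos: [0.4671, -0.2299, 0.054]
tcp_rot: [[-0.051, 0.999, 0.005], [0.999, 0.051, -0.003], [-0.003, 0.005, -1.0]]
wrist_force: [0.0, 0.5, 4.8]
finger_gap: 0.601
finger_force: 63.3
```

>>> arm_command --motion '[{"x": 0,"y": 0,"z": 0,"rx": 0,"ry": 0,"rz": 0,"grip": 1},{"x": 0,"y": 0,"z": 0,"rx": 0,"ry": 0,"rz": 0,"grip": 1},{"x": 0,"y": 0,"z": -0.03,"rx": 0,"ry": 0,"rz": 0,"grip": 1},{"x": 0,"y": 0,"z": -0.08,"rx": 0,"ry": 0,"rz": 0,"grip": 1},{"x": 0,"y": 0,"z": -0.13,"rx": 0,"ry": 0,"rz": 0,"grip": 1},{"x": 0,"y": 0,"z": -0.15,"rx": 0,"ry": 0,"rz": 0.099,"grip": 1},{"x": 0,"y": 0,"z": -0.15,"rx": 0,"ry": 0,"rz": 0.099,"grip": 1},{"x": 0,"y": 0,"z": -0.15,"rx": 0,"ry": 0,"rz": 0.099,"grip": 1}]'

```text
time_s: 10.0
ee_pos: [0.4647, -0.2288, 0.2003]
tcp_rot: [[0.102, 0.995, -0.001], [0.995, -0.102, 0.001], [0.001, -0.001, -1.0]]
wrist_force: [0.6, 0.4, -2.4]
finger_gap: 0.599
finger_force: 63.4
```

```bash
python3 - <<'E'
from m import *
r=meas('w5.png',[])
print(proj(r,[0.4655,-0.2277,0.25]))
E
```

```text
cam [ 0.472  -0.1548  0.3428] [[0.995, -0.096, -0.032], [-0.101, -0.95, -0.295], [-0.002, 0.297, -0.955]]
red 6968 [262. 288.] [ 78. 118.] z.11 centre [ 0.4541 -0.331 ] corners [[0.4014, -0.2781], [0.5164, -0.2896], [0.5131, -0.3846], [0.3856, -0.3719]]
10.05 [ 0.4641 -0.2285  0.1988] [[0.10238342774036518, 0.994738548405595, -0.0035852531379369497], [0.9947431292039685, -0.102375561645137, 0.0023132832380829403], [0.0019340697066653344, -0.003803247792669002, -0.9999908972988691]] 0.601683177392774 [ 0.6779  0.0692 -2.5519]
[264.0888 295.2827]
```

View pics/w5.png

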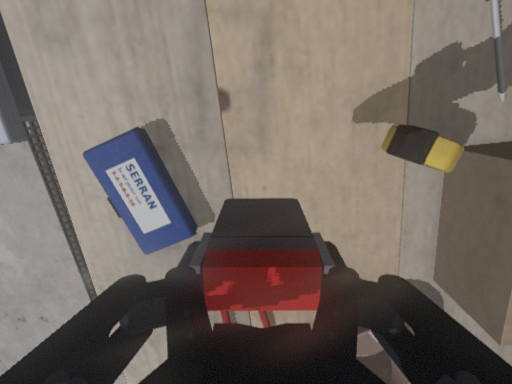

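The held case is upright and centred between the pads, with its cap at (263, 250–310). I'll check its offset from the TCP and work out the shift to the gap.

```bash
python3 - <<'E'
from m import *
im=cv2.imread('pics/w5.png'); print([ (v,im[v,240:285].mean(0).round().astype(int).tolist()) for v in list(range(244,272,2))+list(range(304,318,2))])
r=shot('wrist');o=bot.get_obs();T=np.array(o['tcp_rot']);p=np.array(o['ee_pos'])
for z in (.245,.237):
  for v in (249,263,265,267,308,310,312): print(z,v,(T.T@(ray(r,263,v,z)-p))[:2]*1000)
t=np.array([.5592,.1476,p[2]]); print(T.T@(t-p),p,o['time_s'])
E
```

```text
[(244, [42, 40, 46]), (246, [41, 40, 45]), (248, [39, 38, 51]), (250, [24, 27, 76]), (252, [24, 26, 76]), (254, [23, 26, 75]), (256, [22, 24, 76]), (258, [23, 25, 76]), (260, [23, 25, 76]), (262, [21, 24, 76]), (264, [22, 24, 76]), (266, [24, 26, 82]), (268, [32, 35, 112]), (270, [32, 35, 112]), (304, [42, 47, 114]), (306, [46, 51, 130]), (308, [49, 53, 146]), (310, [71, 80, 145]), (312, [98, 110, 136]), (314, [99, 111, 136]), (316, [99, 111, 136])]
0.245 249 [20.6352  0.2753]
0.245 263 [14.1616  0.2961]
0.245 265 [13.218   0.2992]
0.245 267 [12.2696  0.3022]
0.245 308 [-8.2949  0.3683]
0.245 310 [-9.3562  0.3717]
0.245 312 [-10.4231   0.3752]
0.237 249 [16.1709  0.3345]
0.237 263 [9.1605 0.357 ]
0.237 265 [8.1386 0.3603]
0.237 267 [7.1116 0.3636]
0.237 308 [-15.1584   0.4352]
0.237 310 [-16.3076   0.4389]
0.237 312 [-17.463    0.4426]
[0.3837 0.0561 0.0007] [ 0.4639 -0.2283  0.1982] 10.1
```

>>> arm_command --motion '[{"x": 0.04,"y": 0.006,"z": -0.01,"rx": 0,"ry": 0,"rz": 0,"grip": 1},{"x": 0.09,"y": 0.013,"z": -0.01,"rx": 0,"ry": 0,"rz": 0,"grip": 1},{"x": 0.14,"y": 0.02,"z": -0.01,"rx": 0,"ry": 0,"rz": 0,"grip": 1},{"x": 0.19,"y": 0.027,"z": -0.01,"rx": 0,"ry": 0,"rz": 0,"grip": 1},{"x": 0.24,"y": 0.034,"z": -0.01,"rx": 0,"ry": 0,"rz": 0,"grip": 1},{"x": 0.29,"y": 0.041,"z": -0.01,"rx": 0,"ry": 0,"rz": 0,"grip": 1},{"x": 0.34,"y": 0.049,"z": -0.01,"rx": 0,"ry": 0,"rz": 0,"grip": 1},{"x": 0.3825,"y": 0.055,"z": -0.01,"rx": 0,"ry": 0,"rz": 0,"grip": 1},{"x": 0.3825,"y": 0.055,"z": 0,"rx": 0,"ry": 0,"rz": 0,"grip": 1},{"x": 0.3825,"y": 0.055,"z": 0,"rx": 0,"ry": 0,"rz": 0,"grip": 1}]'

```text
time_s: 11.1
ee_pos: [0.5579, 0.1462, 0.1966]
tcp_rot: [[0.101, 0.995, -0.008], [0.995, -0.101, -0.002], [-0.003, -0.008, -1.0]]
wrist_force: [-0.8, -1.6, -3.2]
finger_gap: 0.6
finger_force: 63.4
```

```bash
python3 - <<'E'
from m import *
r=shot('scene');s=r['color'][110:215,190:300];a=cv2.resize(s,None,fx=3.6,fy=3.6,interpolation=cv2.INTER_CUBIC)
r=shot('wrist');b=r['color'][90:340,170:350];b=cv2.resize(b,(272,378),interpolation=cv2.INTER_CUBIC)
cv2.imwrite('pics/c6.png',np.hstack([a,b]))
o=bot.get_obs();T=np.array(o['tcp_rot']);p=np.array(o['ee_pos']);t=np.array([.5592,.1476,p[2]]); print(T.T@(t-p),p,o['time_s'],T.tolist())
E
```

```text
[ 0.003  0.    -0.   ] [0.5588 0.1446 0.1989] 11.2 [[0.10467945310665543, 0.9944955404451862, -0.0045642230366613745], [0.9945044215997727, -0.10468639623212193, -0.001309145688119555], [-0.0017797516099356558, -0.004402099336457996, -0.9999887269392786]]
```

View pics/c6.png

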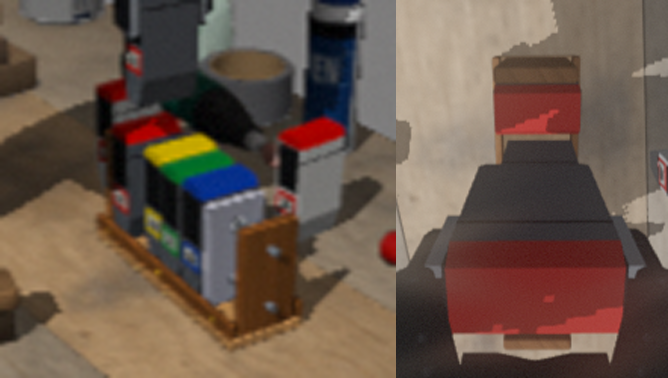

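The cassette hovers over the gap and is parallel to the row. It needs a nudge left, then I'll lower it in steps and watch the force.

>>> arm_command --motion '[{"x": 0.0015,"y": 0,"z": 0.02,"rx": 0,"ry": 0,"rz": 0,"grip": 1},{"x": 0.0015,"y": 0,"z": 0.036,"rx": 0,"ry": 0,"rz": 0,"grip": 1},{"x": 0.0015,"y": 0,"z": 0.042,"rx": 0,"ry": 0,"rz": 0,"grip": 1},{"x": 0.0015,"y": 0,"z": 0.048,"rx": 0,"ry": 0,"rz": 0,"grip": 1},{"x": 0.0015,"y": 0,"z": 0.052,"rx": 0,"ry": 0,"rz": 0,"grip": 1},{"x": 0.0015,"y": 0,"z": 0.054,"rx": 0,"ry": 0,"rz": 0,"grip": 1},{"x": 0.0015,"y": 0,"z": 0.054,"rx": 0,"ry": 0,"rz": 0,"grip": 1}]'

```text
time_s: 11.9
ee_pos: [0.5603, 0.1471, 0.1478]
tcp_rot: [[0.105, 0.995, 0.001], [0.995, -0.105, 0.0], [0.0, 0.001, -1.0]]
wrist_force: [-0.8, 0.4, -1.7]
finger_gap: 0.603
finger_force: 63.4
```

>>> arm_command --motion '[{"x": 0,"y": 0,"z": 0.003,"rx": 0,"ry": 0,"rz": 0,"grip": 1},{"x": 0,"y": 0,"z": 0.006,"rx": 0,"ry": 0,"rz": 0,"grip": 1},{"x": 0,"y": 0,"z": 0.009,"rx": 0,"ry": 0,"rz": 0,"grip": 1},{"x": 0,"y": 0,"z": 0.012,"rx": 0,"ry": 0,"rz": 0,"grip": 1},{"x": 0,"y": 0,"z": 0.015,"rx": 0,"ry": 0,"rz": 0,"grip": 1},{"x": 0,"y": 0,"z": 0.015,"rx": 0,"ry": 0,"rz": 0,"grip": 1}]'

```text
time_s: 12.5
ee_pos: [0.5625, 0.1451, 0.1369]
tcp_rot: [[0.105, 0.994, 0.008], [0.994, -0.105, -0.004], [-0.003, 0.008, -1.0]]
wrist_force: [-0.3, -4.5, 11.2]
finger_gap: 0.6
finger_force: 65.0
```

Wedging has begun, at 11 N. The cassette's final place is 4 mm further right, so I'll let it drift that way as it goes down.

>>> arm_command --motion '[{"x": -0.001,"y": 0,"z": 0.004,"rx": 0,"ry": 0,"rz": 0,"grip": 1},{"x": -0.002,"y": 0,"z": 0.008,"rx": 0,"ry": 0,"rz": 0,"grip": 1},{"x": -0.003,"y": 0,"z": 0.012,"rx": 0,"ry": 0,"rz": 0,"grip": 1},{"x": -0.003,"y": 0,"z": 0.016,"rx": 0,"ry": 0,"rz": 0,"grip": 1},{"x": -0.003,"y": 0,"z": 0.02,"rx": 0,"ry": 0,"rz": 0,"grip": 1},{"x": -0.003,"y": 0,"z": 0.02,"rx": 0,"ry": 0,"rz": 0,"grip": 1}]'

```text
time_s: 13.1
ee_pos: [0.5597, 0.1436, 0.1115]
tcp_rot: [[0.104, 0.995, -0.0], [0.995, -0.104, -0.001], [-0.001, -0.0, -1.0]]
wrist_force: [1.3, -2.9, 0.6]
finger_gap: 0.6
finger_force: 63.9
```

>>> arm_command --motion '[{"x": 0,"y": 0,"z": 0.006,"rx": 0,"ry": 0,"rz": 0,"grip": 1},{"x": 0,"y": 0,"z": 0.012,"rx": 0,"ry": 0,"rz": 0,"grip": 1},{"x": 0,"y": 0,"z": 0.018,"rx": 0,"ry": 0,"rz": 0,"grip": 1},{"x": 0,"y": 0,"z": 0.024,"rx": 0,"ry": 0,"rz": 0,"grip": 1},{"x": 0,"y": 0,"z": 0.03,"rx": 0,"ry": 0,"rz": 0,"grip": 1},{"x": 0,"y": 0,"z": 0.036,"rx": 0,"ry": 0,"rz": 0,"grip": 1},{"x": 0,"y": 0,"z": 0.04,"rx": 0,"ry": 0,"rz": 0,"grip": 1},{"x": 0,"y": 0,"z": 0.042,"rx": 0,"ry": 0,"rz": 0,"grip": 1},{"x": 0,"y": 0,"z": 0.042,"rx": 0,"ry": 0,"rz": 0,"grip": 1}]'

```text
time_s: 14.0
ee_pos: [0.5594, 0.1436, 0.0692]
tcp_rot: [[0.105, 0.995, -0.001], [0.995, -0.105, -0.001], [-0.001, -0.001, -1.0]]
wrist_force: [-0.1, -6.2, 1.1]
finger_gap: 0.601
finger_force: 64.0
```

>>> arm_command --motion '[{"x": 0,"y": 0,"z": 0.002,"rx": 0,"ry": 0,"rz": 0,"grip": 1},{"x": 0,"y": 0,"z": 0.004,"rx": 0,"ry": 0,"rz": 0,"grip": 1},{"x": 0,"y": 0,"z": 0.005,"rx": 0,"ry": 0,"rz": 0,"grip": 1},{"x": 0,"y": 0,"z": 0.006,"rx": 0,"ry": 0,"rz": 0,"grip": 1},{"x": 0,"y": 0,"z": 0.006,"rx": 0,"ry": 0,"rz": 0,"grip": 1}]'

```text
time_s: 14.5
ee_pos: [0.5595, 0.1436, 0.0642]
tcp_rot: [[0.104, 0.995, -0.001], [0.995, -0.104, -0.001], [-0.001, -0.001, -1.0]]
wrist_force: [-0.4, -5.1, 5.8]
finger_gap: 0.603
finger_force: 64.3
```

>>> arm_command --motion '[{"x": 0,"y": 0,"z": 0.001,"rx": 0,"ry": 0,"rz": 0,"grip": 1},{"x": 0,"y": 0,"z": 0.0015,"rx": 0,"ry": 0,"rz": 0,"grip": 1},{"x": 0,"y": 0,"z": 0.0015,"rx": 0,"ry": 0,"rz": 0,"grip": 1}]'

```text
time_s: 14.8
ee_pos: [0.5596, 0.1436, 0.0641]
tcp_rot: [[0.104, 0.995, -0.0], [0.995, -0.104, -0.001], [-0.001, -0.0, -1.0]]
wrist_force: [-2.9, -5.1, 10.2]
finger_gap: 0.602
finger_force: 64.8
```

The z reading no longer changes and the force rises, so it is home on the floor. I'll release, retreat straight up and look.

>>> arm_command --motion '[{"x": 0,"y": 0,"z": 0,"rx": 0,"ry": 0,"rz": 0,"grip": -1},{"x": 0,"y": 0,"z": 0,"rx": 0,"ry": 0,"rz": 0,"grip": -1},{"x": 0,"y": 0,"z": 0,"rx": 0,"ry": 0,"rz": 0,"grip": -1},{"x": 0,"y": 0,"z": 0,"rx": 0,"ry": 0,"rz": 0,"grip": -1},{"x": 0,"y": 0,"z": -0.03,"rx": 0,"ry": 0,"rz": 0,"grip": -1},{"x": 0,"y": 0,"z": -0.08,"rx": 0,"ry": 0,"rz": 0,"grip": -1},{"x": 0,"y": 0,"z": -0.13,"rx": 0,"ry": 0,"rz": 0,"grip": -1},{"x": 0,"y": 0,"z": -0.18,"rx": 0,"ry": 0,"rz": 0,"grip": -1},{"x": 0,"y": 0,"z": -0.18,"rx": 0,"ry": 0,"rz": 0,"grip": -1},{"x": 0,"y": 0,"z": -0.18,"rx": 0,"ry": 0,"rz": 0,"grip": -1}]'

```text
time_s: 15.8
ee_pos: [0.5606, 0.1445, 0.2448]
tcp_rot: [[0.104, 0.995, 0.004], [0.995, -0.104, 0.001], [0.002, 0.004, -1.0]]
wrist_force: [-0.2, -0.8, -0.3]
finger_gap: 0.999
finger_force: 0.0
```

```bash
python3 - <<'E'
from m import *
r=shot('scene');s=r['color'][110:215,190:300];a=cv2.resize(s,None,fx=3.6,fy=3.6,interpolation=cv2.INTER_CUBIC)
r=shot('wrist');b=rect(r['color'],r,.11,(.556,.118),-.1045,.06,.11,2200)
im=np.zeros((484,396+264,3),np.uint8);im[:378,:396]=a;im[:,396:]=b;cv2.imwrite('pics/c7.png',im)
o=bot.get_obs();print(o['time_s'],o['ee_pos'],o['finger_gap'])
E
```

```text
15.9 [0.559  0.1442 0.2408] 0.9987220304074285
```

View pics/c7.png

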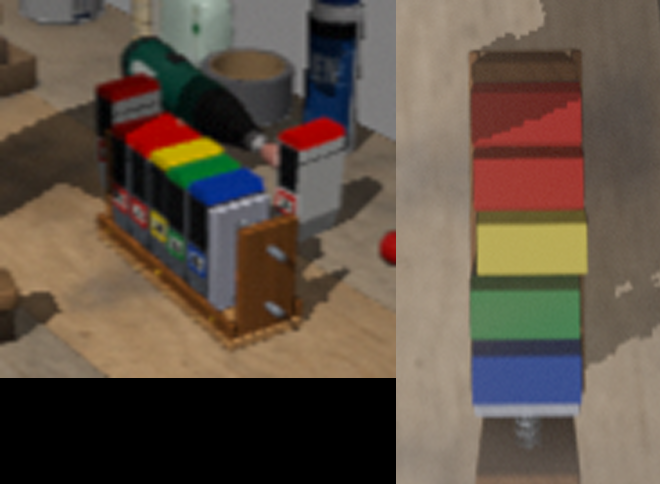

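All five caps are level and evenly spaced: right edges at rows 148, 211, 275, 340 and 405, about 29–30 mm apart. The two reds are adjacent and the gripper is clear, so I'll hand in.

```bash
python3 -c "
from workcell import bot
print(bot.hand_in())"
```

```text
the job is handed in; nothing more can be done
None
```

The loose red-capped cassette now stands in the rack directly right of its red mate, upright, fully home and released, with the row intact; I handed the job in at about 16 s, and no verdict was returned.

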